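Fit the handwheel to the gate valve's splined spindle and shut it

ROBOT

A 7-joint arm with a two-finger parallel gripper is mounted at the origin on the work surface. World frame = base frame: x ahead of the robot, y to its left, z up, the work surface at z = 0. Lengths are in m, angles in rad, forces in N, time in s.
With the tool pointing down it reaches from about 0.35 to 0.9 m from the base axis. Payload 8.1 kg.
Tool frame: the origin (TCP) lies midway between the tips of the shut fingers; the grasp point (between the pads) lies arm.tcp_to_grasp behind it (arm.tcp_to_grasp is the distance from the TCP to the grasp point, in m); z points along the fingers, y is the line along which they close (so a half turn about z gives the same grasp; the last joint's range is limited). The gripper opens to 92 mm and grips with 3 to 60 N. Pads are 19 mm wide; open, the fingers measure 130 mm over their backs; the gripper's body (75 mm by 190 mm) begins 47 mm behind the grasp point.
Start: joints at [-1.418, 0.434, 0.025, 1.573, -0.012, 1.134, -0.075], TCP at [0.158, 0.605, 0.227] pointing down, gripper open.
Joint ranges: [-2.62, 2.62], [-0.44, 2.09], [-1.27, 1.32], [0.08, 2.57], [-1.32, 4.46], [0.12, 2], [-2.74, 2.74]. Speed limits (rad/s): [2.22, 2.22, 3.01, 3.01, 3.14, 3.14, 3.14].

INTERFACE

Orientations are given as a rotation vector (axis times angle).
In Python, from cell import observe, get_image, arm gives the robot as it stands. The module is installed in compiled form; this text tells all that it offers.
- The arm moves only by the tool drive_tool, never from a script. Its argument "steps" is a list of rows, each a list of 5 numbers: the closure, from 0 (fully open) to 1 (shut), then the shift along the world's x, y, z in mm, then the turn about the world's z in rad. In form: [[hand, x, y, z, roll], ...]. A call has 1 to 20 rows; each row shifts and turns the commanded pose from where the row before left it; what a row does not reach is not made up. A row lasts 1/12 s, in which the tool goes at most 41.7 mm and 7.16 degrees, less where a joint would pass 70% of its speed; a pose out of reach is approached as far as the arm can. A call with a gripper value outside its range is refused whole. The fingers move at their own pace and stop on an object; "grip_force" is the grip in N (left out, the last holds). Time passes only in rows, so rows that do not move let the fingers close. It gives the time, the measured TCP pose, the force, the opening and the grip force at its end, in the units of the state.
- observe(): the state, without advancing time (a new reading comes with each control period).
- get_image(name): name is "scene" or "top" or "wrist"; returns a dict with "image" (400x640x3 uint8, red, green, blue), "vfov" (degrees; the focal length in pixels is half the picture's height over the tangent of half this angle, whatever the lens; pixels are square), "cx", "cy" (the principal point, pixels), "k1" (the pictures are not rectified: a ray, as slopes to the right and down, at radius r is drawn at 1 + k1 r^2 times it, then the intrinsics apply), "xyz" and "attitude" of the camera in the world. Camera axes: x right, y down, z forward; pixel columns grow to the right and rows downward; lengths in m; the calibration is good to about 2 mm. A picture is of the moment at which its call begins. There is no depth.
- arm.sign_off(): hands the job in; it is judged then, once.
The state is a dict: "clock": time; "joints": joint angles; "dq": joint speeds; "joint_efforts": joint torques, N m; "position": TCP position; "ee_rot": TCP orientation; "force": force on the tool from outside, world axes, zero at the start; "ft_torque": the same for the moment, N m; "width": opening from 0.0 (shut) to 1.0 (fully open); "gripper_force": force on a finger pad.
Only numpy, scipy, OpenCV 4.12 (cv2) and the standard library are available. Lean on these libraries where they do the work, as an engineer would, in place of code of your own. Each camera call takes 0.05 s, during which the arm holds its last target. There are 200 camera calls.

TASK

Put the loose handwheel on the gate valve's splined spindle: press it on lightly and rock it round until the teeth mesh, then push it fully home on the shoulder without forcing it. Then turn it clockwise (seen from above) until the valve is shut, gently, and let go. Leave the nut, wrench, brush and tin where they are.

Things in the scene. Friction and masses are not known exactly. Their poses are not given: they have to be found in the camera images.
- wheel_boss (a point): Centre of the upright hexagonal boss of the loose handwheel (dark cast metal, 0.4 to 0.75 kg, lying right way up). Boss 42 mm across flats, 42 high; this point is on its axis half-way up, 21 above the wheel's underside. z up along the bore; x square to one pair of flats, other flats every 60 deg. Grip it here from above: the boss stands clear from 12 to 42 mm above the underside.
- bore_mouth (a point): Centre of the wheel's underside, where the splined bore opens. Rim 150 mm across, 14 high; three flat spokes at 30, 150, 270 deg from x, tops 9 above the underside. Bore: six inward teeth 3.5 wide, one at the middle of each flat (0, 60, 120.. deg from x), from the underside to 32 up; tooth tips on an 18.6 mm circle, roots on about 25.6.
- valve: Flanged gate valve, blue coated, about 12 kg, does not move; in timber chocks. Two round flanges 165 mm across, 150 apart over their faces. Origin on the bench under the spindle's axis; z up along the spindle, y along the pipe. Brass gland nut under the shoulder, top 191 mm up. More than about 50 N between it and the wheel on the tooth ends, 80 N part-way on, or 250 N (some 2.5 N m) when home, counts as forcing.
- seat (a point): Centre of the top of the spindle's round shoulder (33 mm across), 200 above the bench, fixed to the valve, z up. The wheel's underside rests on it when fully home. Meshed, the wheel has about 0.8 mm play in radius and 2.5 deg either way.
- tooth_ends (a point): On the spindle's axis at the upper, square ends (no lead-in) of its six outward teeth, 24 mm above the shoulder. Teeth 5.3 wide, 24 mm circle over tips, 17 core. They mesh every 60 deg, but how they stand is different each time and told by neither this point's axes nor the joint value: find it by feel. An unmeshed wheel's underside rests here.
- spindle_top (a point): Top of the spindle's threaded end on its axis, 45 mm above the shoulder, fixed to the valve. The end is 16.2 mm across below and tapers to 8 across over the top 5 mm, so it leads the bore on.
- spindle (a joint): Turn of the spindle in rad: 0 is shut (a hard stop), larger is more open (up to 1.7), growing anticlockwise seen from above. Starts part open, 0.55 to 0.95. Stiff in its packing, it stays where it is left and takes about 0.5 N m to turn. It does not tell how the teeth stand.
- nut_mid (a point): Loose hexagon nut of the spindle, 24 across flats, 13 high (fitted later by others); its centre, half-way up. Leave alone.
- wrench_mid (a point): Loose open-ended wrench lying on the bench; a point at its origin. Leave alone.
- brush_mid (a point): Loose brush lying on the bench; a point at its origin. Leave alone.
- tin_mid (a point): Tin of jointing paste, 68 across, 75 high; its centre half-way up. Leave alone.
Things that resemble listed ones, but are neither listed nor needed, are in the scene too. Several things have the shape of the valve; the one meant has the colours described above.

How it is judged:
By the outcome, as a careful person would: the job done as asked, in the order asked, and still so for the second after the job is handed in, with the robot touching nothing.
It also fails if it takes over 72 s, if anything falls off the work surface, if the arm or the gripper's body presses on something with over 40 N, if the wrist force passes 120 N, or if a joint passes its speed limit or range.

## Working session

There is one attempt and no reset: what is moved stays moved. The work goes in short steps, Python scripts to look and compute and a tool call to move; the robot and the scene stay as the last step left them, time stands still between calls to the robot, and variables do not carry over. Pictures are saved under pics/ and viewed, at most 10 in all, crops included, and the job is handed in when it is done.

Besides the shell and the picture viewer there is one more tool, called after "Emit:" as name(argument=value, ...), one argument or row to a line, values as JSON. drive_tool: Moves the arm, as the interface text tells. Its arguments: {"type":"object","properties":{"steps":{"type":"array"},"grip_force":{"type":"number"}},"required":["steps"]}

```bash
mkdir -p pics
python3 - <<'E'
from cell import observe,get_image,arm
import cv2,numpy as np
print(observe()); print(arm.tcp_to_grasp)
for n in("scene","top","wrist"):
    d=get_image(n); cv2.imwrite(f"pics/{n}0.png",d["image"][:,:,::-1]); print(n,{k:v for k,v in d.items() if k!="image"})
a=[cv2.imread(f"pics/{n}0.png") for n in("scene","top")]
cv2.imwrite("pics/both.png",cv2.resize(np.vstack(a),(480*1,600)))
E
```

```text
{'clock': 0.0, 'joints': array([-1.41759977,  0.43523202,  0.02496194,  1.57412187, -0.01158223,
        1.13397165, -0.07508234]), 'dq': array([ 0.00039415, -0.00118408, -0.00118241, -0.00126276, -0.00174444,
       -0.00070474,  0.00075306]), 'joint_efforts': array([-3.96645055e-05, -6.67850804e+01,  9.85117704e-01, -3.14462471e+01,
       -6.05774671e-02,  4.26743086e-02,  1.85640206e-04]), 'position': array([0.15805992, 0.60414896, 0.22592965]), 'ee_rot': array([-4.00757925e-01, -3.11587790e+00,  2.49366933e-03]), 'force': array([ 0.55049037,  0.18981237, -0.01009575]), 'ft_torque': array([ 0.00542914, -0.02763476,  0.05730221]), 'gripper_force': 0.0, 'width': 1.0002575955968143}
0.0188
scene {'vfov': 53.30680110729319, 'cx': 319.61706706678416, 'cy': 197.9254241522524, 'k1': -0.00272680702780282, 'xyz': array([ 1.09929521, -0.23896016,  1.01480625]), 'attitude': array([-2.25928069, -1.1725795 ,  0.41033129])}
top {'vfov': 48.33417797462154, 'cx': 317.73071854108906, 'cy': 200.0065578145301, 'k1': -0.10109428314260127, 'xyz': array([0.25463792, 0.12374683, 1.67662741]), 'attitude': array([-2.1110432 ,  2.12100381, -0.22406488])}
wrist {'vfov': 59.79563958720706, 'cx': 318.574970548221, 'cy': 198.77878107396967, 'k1': -0.024830135253695606, 'xyz': array([0.09158779, 0.62155805, 0.3829354 ]), 'attitude': array([2.31803603, 1.79168675, 0.22747099])}
```

View pics/top0.png

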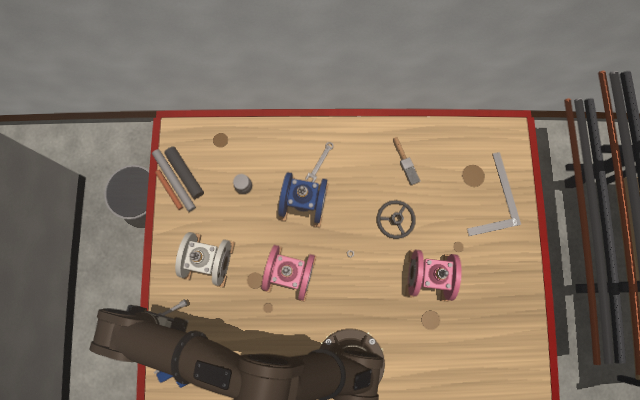

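View pics/scene0.png

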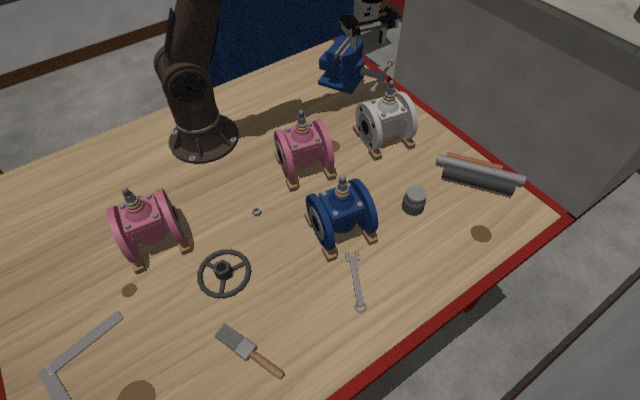

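Top view: the handwheel is at (396,219) and it is the only wheel. The blue valve is at (302,191). Possible mix-ups are the pink valves at (288,272) and (438,273), the white valve at (203,257), and the blue vice partly hidden by the arm at (172,378). I choose the blue valve with the brass gland.

```bash
cat > h.py <<'E'
import numpy as np,cv2
from scipy.spatial.transform import Rotation as R
from scipy.optimize import brentq
from cell import observe,get_image,arm
def f(d): return 200/np.tan(np.radians(d["vfov"]/2))
def ray(d,u,v):
    s=np.array([u-d["cx"],v-d["cy"]])/f(d); rd=np.hypot(*s)
    r=brentq(lambda r:r*(1+d["k1"]*r*r)-rd,0,1.5) if rd>0 else 0
    s=s*(r/rd if rd>0 else 1)
    return R.from_rotvec(d["attitude"]).apply([*s,1])
def onz(d,u,v,z):
    w=ray(d,u,v); return d["xyz"]+w*(z-d["xyz"][2])/w[2]
def proj(d,p):
    c=R.from_rotvec(d["attitude"]).inv().apply(np.asarray(p)-d["xyz"]); s=c[...,:2]/c[...,2:]
    return s*(1+d["k1"]*(s**2).sum(-1,keepdims=True))*f(d)+[d["cx"],d["cy"]]
def tri(obs):
    A=0;b=0
    for d,u,v in obs:
        w=ray(d,u,v);w/=np.linalg.norm(w);P=np.eye(3)-np.outer(w,w);A=A+P;b=b+P@d["xyz"]
    return np.linalg.solve(A,b)
E
python3 - <<'E'
from h import *
T=get_image("top");S=get_image("scene")
print("boss top",onz(T,396.5,218.5,.042),onz(S,223,267,.042),tri([(T,396.5,218.5),(S,223,267)]))
print("spindle",onz(T,302.5,190.5,.245),onz(S,343,178,.245),tri([(T,302.5,190.5),(S,343,178)]))
t=T["image"][:,:,::-1];s=S["image"][:,:,::-1]
a=[t[155:235,270:430],s[170:250,300:400],s[235:305,180:270]]
cv2.imwrite("pics/crop.png",np.vstack([cv2.resize(a[0],(760,380),interpolation=2)[:300],]+[np.hstack([cv2.resize(x,(380,300),interpolation=2) for x in a[1:]])]))
E
```

```text
boss top [ 0.52298645 -0.18033981  0.042     ] [ 0.53040736 -0.17956724  0.042     ] [ 0.52482964 -0.18046405  0.03345722]
spindle [0.58463942 0.16444974 0.245     ] [0.59992563 0.16684427 0.245     ] [0.58997765 0.16892796 0.23260226]
```

View pics/crop.png

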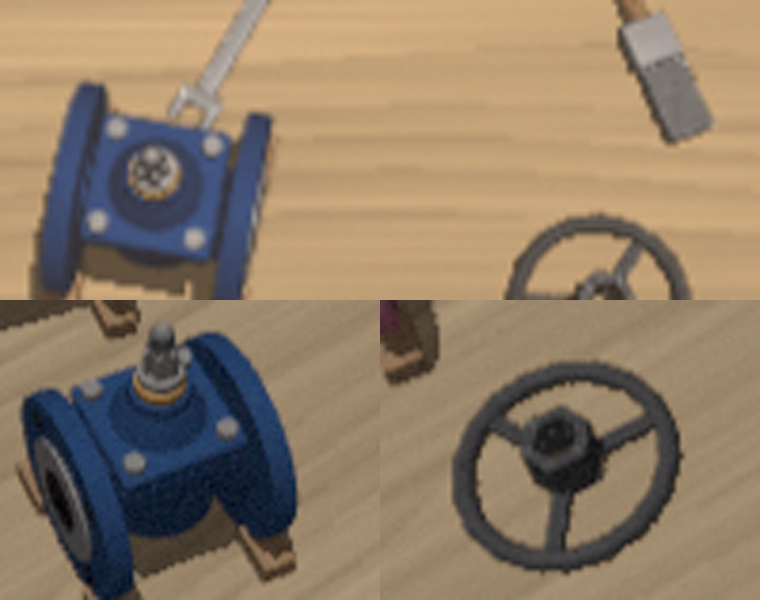

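The crops show the blue valve with its brass gland and splined spindle, tip at scene (342,177). The wheel lies right way up with its hex boss at scene (221,266). Both triangulated points match the expected heights to about 1 cm. I'll move over the wheel now.

Emit:
drive_tool(
  steps=[
    [0.3,0,0,40,0],
    [0.3,0,0,40,0],
    [0.3,10,-20,30,0],
    [0.3,15,-32,10,0],
    [0.3,15,-32,0,0],
    [0.3,15,-32,0,0],
    [0.3,15,-32,0,0],
    [0.3,15,-32,0,0],
    [0.3,15,-32,0,0],
    [0.3,15,-32,0,0],
    [0.3,15,-32,0,0],
    [0.3,15,-32,0,0],
    [0.3,15,-32,0,0],
    [0.3,15,-32,0,0],
    [0.3,15,-32,0,0],
    [0.3,15,-32,0,0],
    [0.3,15,-32,0,0],
    [0.3,15,-32,0,0],
    [0.3,15,-32,0,0],
    [0.3,15,-32,0,0],
  ],
)

```text
clock: 1.92
position: [0.4234, 0.0389, 0.347]
ee_rot: [0.401, 3.115, 0.001]
force: [0.9, 1.2, -0.2]
width: 0.698
gripper_force: 0.0
```

Emit:
drive_tool(
  steps=[
    [0.3,15,-32,0,0],
    [0.3,15,-32,-20,0],
    [0.3,15,-32,-30,0],
    [0.3,15,-32,-30,0],
    [0.3,15,-32,-20,0],
    [0.3,15,-32,-10,0],
    [0.3,10,-28,0,0],
    [0.3,0,0,0,0],
    [0.3,0,0,0,0],
  ],
)

```text
clock: 2.67
position: [0.5199, -0.1749, 0.2424]
ee_rot: [-0.407, -3.114, 0.002]
force: [-0.9, 1.3, -0.2]
width: 0.697
gripper_force: 0.0
```

Run:
```python
from h import *
o=observe();print(o["clock"],o["position"],R.from_rotvec(o["ee_rot"]).as_matrix().round(3),o["joints"].round(2),o["width"],o["force"])
W=get_image("wrist");cv2.imwrite("pics/w1.png",W["image"][:,:,::-1]);print(W["xyz"],R.from_rotvec(W["attitude"]).as_matrix().round(3))
print(proj(W,np.array([[.525,-.18,.042]])))
```

```text
2.6667 [ 0.51985764 -0.17491902  0.24236876] [[-0.966  0.257 -0.001]
 [ 0.257  0.966 -0.001]
 [ 0.001 -0.001 -1.   ]] [-0.33  0.34  0.75  1.78 -0.26  1.12  1.81] 0.6972335633735834 [-0.94956566  1.27767626 -0.21879864]
[ 0.45356839 -0.15735592  0.39934257] [[ 0.256  0.936  0.243]
 [ 0.967 -0.247 -0.066]
 [-0.002  0.252 -0.968]]
[[315.82292897 182.0856709 ]]
```

View pics/w1.png

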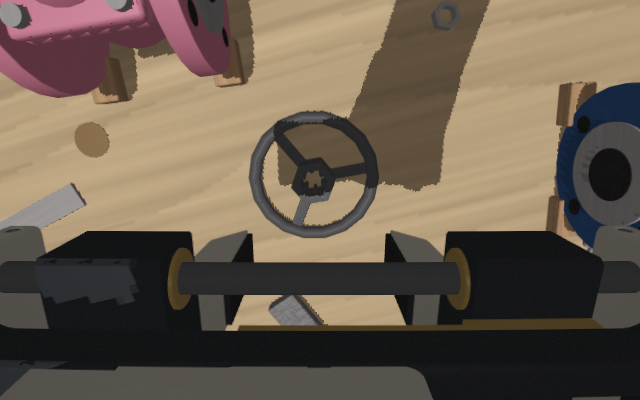

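The wrist view shows the wheel: rim centre about (314,174), spoke ends at (278,128), (370,168) and (299,222), boss top about (314,180). The brush lies at (295,305), the nut at (445,14) and the blue flange at the right. I'll work out the yaw and centre and check them with an overlay.

Run:
```python
from h import *
from scipy.optimize import least_squares
W=get_image("wrist");g=W["image"].astype(int)
# rim: dark-edge fit: outer silhouette by search along rays from centre for wood->dark transition; unlit side only rough
c0=np.array([.525,-.18])
pts=[(278,128),(370,168),(299,222)]
P=[onz(W,*p,.009)[:2] for p in pts]
c1=onz(W,313.5,180,.042)[:2]
for c in(c0,c1):print(c,[np.degrees(np.arctan2(*(p-c)[::-1])).round(1) for p in P])
# rim ellipse extremes
E=[(249,172),(378,172),(314,111),(313,237)]
Q=[onz(W,*p,.010)[:2] for p in E];
r=least_squares(lambda k:[np.hypot(*(q-k[:2]))-.075 for q in Q],c0);c=r.x;print(c,r.fun)
a=np.mean([((np.degrees(np.arctan2(*(p-c)[::-1]))-30+60)%120-60) for p in P]);print("yaw",a,[np.degrees(np.arctan2(*(p-c)[::-1])).round(1) for p in P])
im=cv2.resize(W["image"][:,:,::-1][100:250,230:400],None,fx=4,fy=4,interpolation=2)
def dr(r,ang,z,col):
    q=proj(W,np.array([[c[0]+r*np.cos(t),c[1]+r*np.sin(t),z] for t in ang]))
    cv2.polylines(im,[np.int32((q-[229.5,99.5])*4)],True,col,1)
y=np.radians(a)
dr(.075,np.linspace(0,6.28,60),.007,(0,0,255))
dr(.021/np.cos(np.pi/6),y+np.pi/6+np.arange(6)*np.pi/3,.042,(0,255,0))
dr(.0093,y+np.arange(6)*np.pi/3,.042,(255,255,0))
for k in(30,150,270):
    dr(.07,[y+np.radians(k),y+np.radians(k)],.009,(0,255,255)); q=proj(W,np.array([[c[0],c[1],.009],[c[0]+.07*np.cos(y+np.radians(k)),c[1]+.07*np.sin(y+np.radians(k)),.009]]));cv2.line(im,*[tuple(map(int,(v-[229.5,99.5])*4)) for v in q],(0,255,255),1)
cv2.imwrite("pics/w1o.png",im)
```

```text
[ 0.525 -0.18 ] [np.float64(-158.4), np.float64(84.2), np.float64(-33.2)]
[ 0.52232246 -0.17980125] [np.float64(-157.4), np.float64(81.8), np.float64(-32.0)]
[ 0.52507588 -0.1810317 ] [-0.00154074 -0.00154528 -0.00204258 -0.0022842 ]
yaw 54.22283926333066 [np.float64(-159.2), np.float64(84.3), np.float64(-32.4)]
```

View pics/w1o.png

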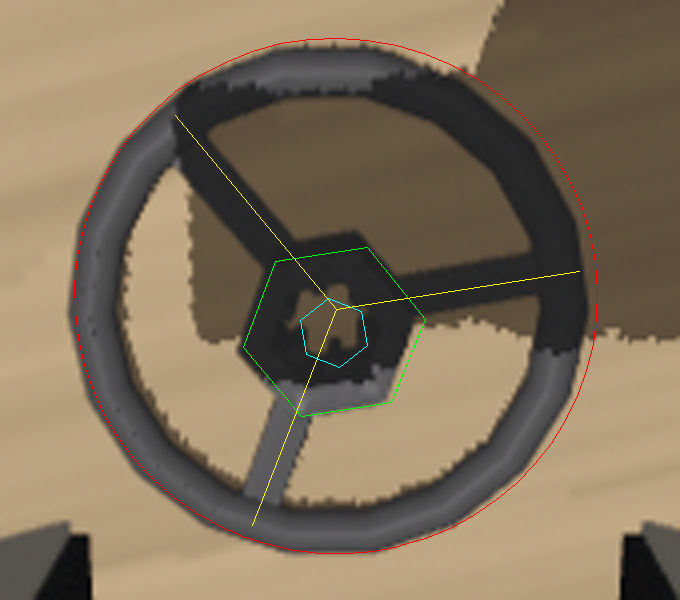

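The overlay puts the wheel centre at about (0.525, -0.182), with a flat normal at about 54° and the spokes agreeing. The tool's closing axis is at 75°, so I'll turn it -0.365 rad and descend, stopping short to check the pose.

Emit:
drive_tool(
  steps=[
    [0.3,5,-7,-20,-0.12],
    [0.3,0,0,-30,-0.12],
    [0.3,0,0,-35,-0.125],
    [0.3,0,0,-35,0],
    [0.3,0,0,-30,0],
    [0.3,0,0,-20,0],
    [0.3,0,0,-8,0],
    [0.3,0,0,0,0],
    [0.3,0,0,0,0],
    [0.3,0,0,0,0],
  ],
)

```text
clock: 3.6
position: [0.5263, -0.1798, 0.0664]
ee_rot: [0.958, 2.989, 0.001]
force: [0.2, 0.2, 0.4]
width: 0.701
gripper_force: 0.0
```

Run:
```python
from h import *
o=observe();m=R.from_rotvec(o["ee_rot"]).as_matrix();print(o["clock"],o["position"],np.degrees(np.arctan2(m[1,1],m[0,1])),m[:,2],o["joints"].round(2),o["force"])
W=get_image("wrist");cv2.imwrite("pics/w2.png",W["image"][:,:,::-1])
```

```text
3.6 [ 0.52625365 -0.17976103  0.06644261] 54.4649960631257 [ 2.56663439e-03 -1.93224065e-04 -9.99996688e-01] [-0.24  0.59  0.68  1.96 -0.52  0.78  1.69] [0.23049126 0.18381379 0.37680705]
```

View pics/w2.png

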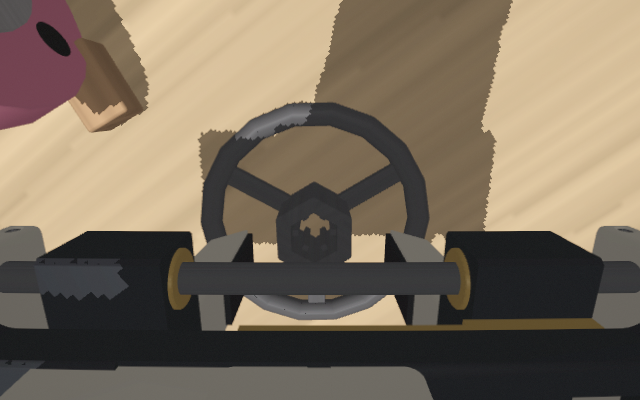

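The boss flats now line up with the fingers: top-face centre at about (314,225), finger midline at about (319). I'll compute the centring offset.

Run:
```python
from h import *
W=get_image("wrist")
print(onz(W,314,225,.042),proj(W,np.array([[.5263,-.1798,.042],[.525,-.182,.042]])),observe()["position"])
```

```text
[ 0.51938867 -0.17881152  0.042     ] [[319.8248967  235.59585872]
 [315.23358615 235.96738174]] [ 0.52615816 -0.1799168   0.0663174 ]
```

Run:
```python
from h import *
W=get_image("wrist")
a=np.radians(54.4);y=np.array([np.cos(a),np.sin(a)]);up=np.array([-y[1],y[0]])
for c in([.525,-.182],[.522,-.180],[.5194,-.1788]):
    c=np.array(c)
    Q=[[*(c+up*.02425),.01],[*(c+up*.02425),.042],[*(c+up*.075),.007],[*(c-up*.075),.007],[*c,.0],[*c,.032],[*(c-y*.075),.007],[*(c+y*.075),.007]]
    print(c,proj(W,np.array(Q)).round(0).tolist())
```

```text
[ 0.525 -0.182] [[316.0, 181.0], [315.0, 194.0], [316.0, 97.0], [316.0, 318.0], [316.0, 214.0], [316.0, 230.0], [201.0, 217.0], [431.0, 217.0]]
[ 0.522 -0.18 ] [[316.0, 176.0], [315.0, 187.0], [316.0, 91.0], [316.0, 313.0], [316.0, 209.0], [315.0, 224.0], [200.0, 211.0], [431.0, 212.0]]
[ 0.5194 -0.1788] [[315.0, 171.0], [314.0, 182.0], [315.0, 86.0], [315.0, 310.0], [315.0, 204.0], [314.0, 219.0], [199.0, 207.0], [430.0, 208.0]]
```

The rim and base corner confirm the wheel centre at about (0.5255, -0.183). I'll descend and grip.

Emit:
drive_tool(
  steps=[
    [0.3,-1,-3,-15,0],
    [0.3,0,0,-17,0],
    [0.3,0,0,-12,0],
    [0.3,0,0,-6,0],
    [0.3,0,0,0,0],
    [0.3,0,0,0,0],
  ],
  grip_force=40,
)

```text
clock: 4.25
position: [0.5242, -0.183, 0.015]
ee_rot: [-0.96, -2.991, 0.0]
force: [0.2, 0.2, 0.5]
width: 0.703
gripper_force: 0.0
```

Emit:
drive_tool(
  steps=[
    [0.6,0,0,0,0],
    [0.8,0,0,0,0],
    [1,0,0,0,0],
    [1,0,0,0,0],
    [1,0,0,0,0],
    [1,0,0,0,0],
    [1,0,0,5,0],
    [1,0,0,15,0],
    [1,0,0,25,0],
    [1,0,0,35,0],
    [1,0,0,40,0],
    [1,0,0,40,0],
    [1,0,0,40,0],
    [1,0,0,40,0],
    [1,0,0,30,0],
    [1,0,0,15,0],
    [1,0,0,5,0],
    [1,0,0,0,0],
    [1,0,0,0,0],
  ],
  grip_force=55,
)

```text
clock: 5.83
position: [0.5233, -0.1823, 0.3033]
ee_rot: [-0.959, -2.989, -0.0]
force: [-0.8, 0.4, -6.1]
width: 0.46
gripper_force: 54.9
```

Run:
```python
from h import *
from scipy.optimize import least_squares
o=observe();m=R.from_rotvec(o["ee_rot"]).as_matrix();print(o["clock"],o["position"],np.degrees(np.arctan2(m[1,1],m[0,1])),m[:,2],o["joints"].round(2),o["force"],o["ft_torque"],o["width"],o["gripper_force"])
T=get_image("top");S=get_image("scene");W=get_image("wrist")
t=T["image"][:,:,::-1];s=S["image"][:,:,::-1];w=W["image"][:,:,::-1]
cv2.imwrite("pics/c3.png",np.vstack([np.hstack([cv2.resize(t[155:235,265:345],(400,400),interpolation=2),cv2.resize(s[165:215,315:365],(400,400),interpolation=2)]),np.hstack([cv2.resize(w[80:330,120:520],(320,200)),np.zeros((200,480,3),np.uint8)])]))
```

```text
5.8333 [ 0.52326606 -0.18234169  0.30334193] 54.430854161027774 [-2.23698804e-03  7.73329844e-04 -9.99997199e-01] [-0.41  0.33  0.88  1.68 -0.26  1.26  1.48] [-0.7613397   0.38725299 -6.066206  ] [ 0.01667437  0.10984506 -0.01004571] 0.4599666301825942 54.91615139879286
```

View pics/c3.png

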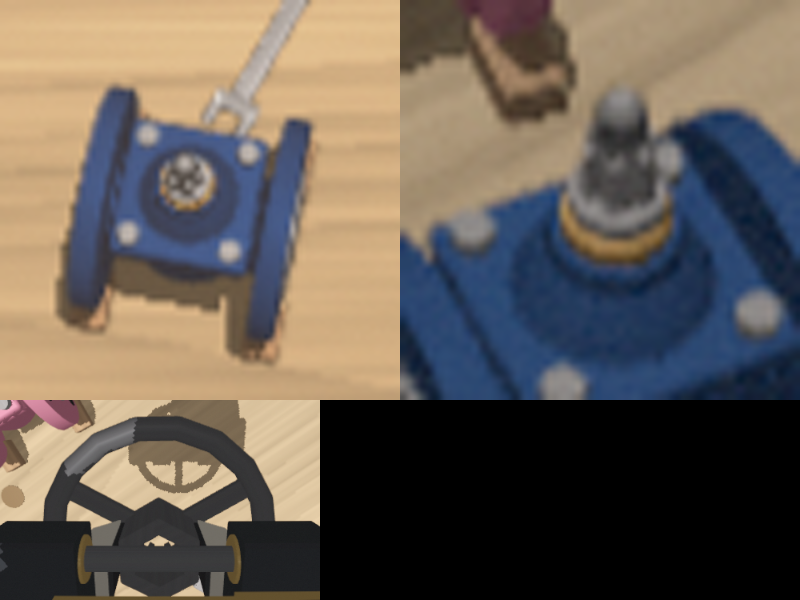

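The wheel is held by the flats, width 0.46, with about 6 N of weight. The blue valve's spindle shoulder is at top (302.4,191.2) and scene (342.4,190.6), and its tip at top (302,187.5) and scene (342.7,177.5). I'll fit the axis.

Run:
```python
from h import *
from scipy.optimize import least_squares
T=get_image("top");S=get_image("scene")
for d,u,v,z in((T,302.4,191.2,.2),(S,342.4,190.6,.2),(T,302,187.5,.245),(S,342.7,177.5,.245)):print(onz(d,u,v,z))
# shoulder/gland by colour: brass in both views
for n,d,b in(("T",T,(295,180,312,200)),("S",S,(333,185,352,200))):
    im=d["image"][b[1]:b[3],b[0]:b[2]].astype(int)
    k=(im[...,0]-im[...,2]>40); y,x=np.nonzero(k); print(n,k.sum(),x.min()+b[0],x.max()+b[0],y.min()+b[1],y.max()+b[1])
```

```text
[0.59257318 0.16606447 0.2       ]
[0.60383417 0.16378582 0.2       ]
[0.59480512 0.16611884 0.245     ]
[0.59818001 0.16721269 0.245     ]
T 28 297 311 180 196
S 47 333 348 185 197
```

Emit:
drive_tool(
  steps=[
    [1,12,20,0,0],
    [1,18,28,0,0],
    [1,18,30,0,0],
    [1,18,30,0,0],
    [1,18,30,0,0],
    [1,18,30,0,0],
    [1,18,30,0,0],
    [1,18,30,0,0],
    [1,18,28,0,0],
    [1,12,16,0,0],
    [1,0,0,0,0],
    [1,0,0,0,0],
  ],
)

```text
clock: 7.08
position: [0.6923, 0.0907, 0.3029]
ee_rot: [-0.955, -2.991, 0.003]
force: [-0.0, -0.7, -5.0]
width: 0.454
gripper_force: 54.9
```

Run:
```python
from h import *
o=observe();print(o["clock"],o["position"],o["joints"].round(2),o["force"])
W=get_image("wrist");cv2.imwrite("pics/w4.png",W["image"][:,:,::-1])
print(proj(W,np.array([[.59,.166,.245],[.59,.166,.2]])))
```

```text
7.0833 [0.69225313 0.0907056  0.30288238] [-0.64  0.6   0.79  1.29 -0.42  1.42  1.07] [-0.03511969 -0.7223475  -4.97601283]
[[323.9088287    1.00793296]
 [323.14676569  20.61316827]]
```

View pics/w4.png

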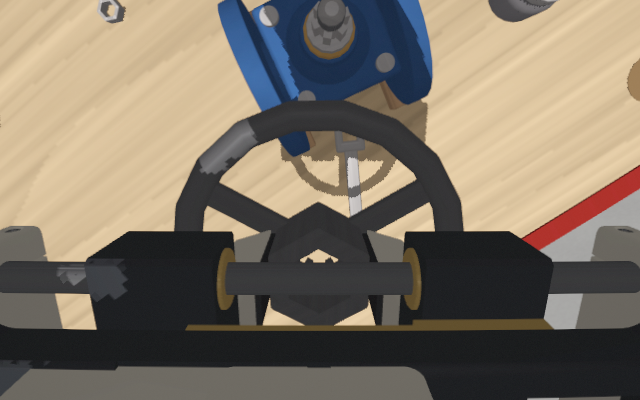

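The wrist view shows the blue valve's spindle at the top: tip about (333,8), shoulder about (330,33), with teeth visible. I'll shift 25 mm so it sits well in view, then take an enlarged crop.

Emit:
drive_tool(
  steps=[
    [1,-10,7,0,0],
    [1,-10,7,0,0],
    [1,0,0,0,0],
    [1,0,0,0,0],
    [1,0,0,0,0],
  ],
)

```text
clock: 7.55
position: [0.6722, 0.1019, 0.3051]
ee_rot: [0.962, 2.99, -0.0]
force: [-0.6, -0.7, -5.3]
width: 0.451
gripper_force: 54.9
```

Run:
```python
from h import *
import pickle
o=observe();print(o["clock"],o["position"],o["force"])
W=get_image("wrist");pickle.dump(W,open("w5.pkl","wb"));cv2.imwrite("pics/w5.png",cv2.resize(W["image"][:,:,::-1][25:100,280:380],(800,600),interpolation=cv2.INTER_CUBIC))
```

```text
7.55 [0.67219849 0.1018844  0.30508233] [-0.56113499 -0.69508583 -5.2929318 ]
```

View pics/w5.png

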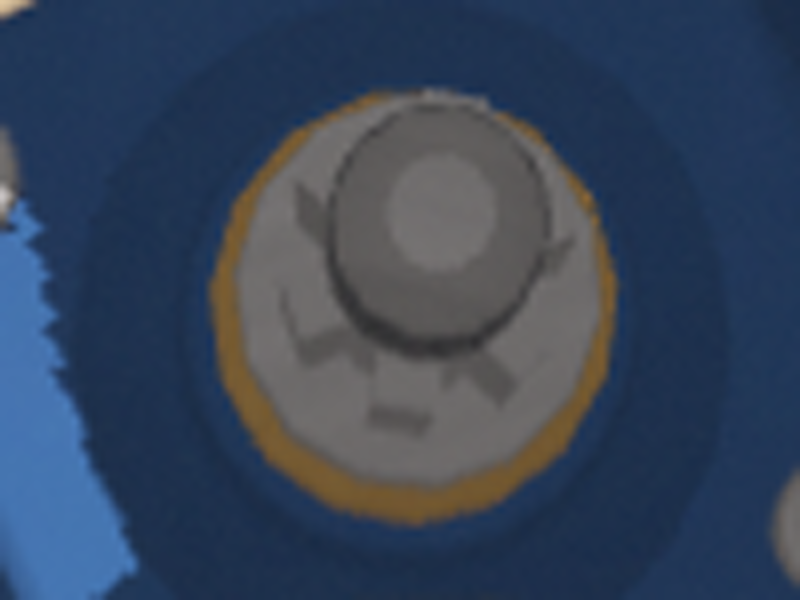

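The crop shows the tip flat centred at (442,211), the shoulder ellipse centred at (419,291), and one spline tooth's outer end edge at about (401,407). That gives the axis and a first guess of the tooth angle.

Run:
```python
from h import *
import pickle
W=pickle.load(open("w5.pkl","rb"))
q=lambda x,y:(280+(x+.5)/8-.5,25+(y+.5)/8-.5)
tip=onz(W,*q(442,211),.245);sh=onz(W,*q(419,291),.2);print(tip,sh)
c=(tip+sh)[:2]/2
for p in((401,407),(370,402),(434,411)):
    t=onz(W,*q(*p),.224)[:2]-c;print(np.hypot(*t),np.degrees(np.arctan2(t[1],t[0])))
for x,y,z in((283,290,.224),(302,360,.224),(500,405,.224)):
    t=onz(W,*q(x,y),z)[:2]-c;print(np.hypot(*t),np.degrees(np.arctan2(t[1],t[0])))
# bore centre check: wheel rim in current wrist view
o=observe();p=o["position"];a=np.radians(54.4);y=np.array([np.cos(a),np.sin(a)]);up=np.array([-y[1],y[0]])
for dx in(0,):
    b=p[:2];u=p[2]-.015
    print("rim top, L, R pred",proj(W,np.array([[*(b+up*.075),u+.007],[*(b-y*.075),u+.007],[*(b+y*.075),u+.007],[*(b+up*.02425),u+.01]])).round(1).tolist())
```

```text
[0.59528314 0.16772701 0.245     ] [0.59521642 0.16771814 0.2       ]
0.012022801884248369 -46.36952195313413
0.012379007646191443 -58.22929915537288
0.012126326695565948 -33.551235259830925
0.01213765013201358 -111.97118178048461
0.013142965678985444 -87.01587072227775
0.013006942980171216 -9.205662169229239
rim top, L, R pred [[320.1, 93.8], [173.4, 247.1], [466.7, 247.2], [320.1, 203.0]]
```

The tip and shoulder rays give the same axis, (0.5953, 0.1677), with spindle teeth at about 14° mod 60°. The bore teeth therefore belong at about 44° mod 60°, which is -10.4° from the present wheel yaw. I'll move over the spindle and verify.

Emit:
drive_tool(
  steps=[
    [1,-12,10,0,-0.05],
    [1,-20,17,0,-0.05],
    [1,-20,17,0,-0.04],
    [1,-16,14,0,-0.04],
    [1,-10,8,0,0],
    [1,0,0,0,0],
    [1,0,0,0,0],
    [1,0,0,0,0],
    [1,0,0,0,0],
  ],
)

```text
clock: 8.35
position: [0.595, 0.1677, 0.305]
ee_rot: [1.227, 2.891, -0.0]
force: [0.4, 0.2, -4.8]
width: 0.452
gripper_force: 54.9
```

```bash
cat > s.py <<'E'
from h import *
o=observe();m=R.from_rotvec(o["ee_rot"]).as_matrix();print(round(o["clock"],2),(o["position"]*1000).round(1),"yaw",np.degrees(np.arctan2(m[1,1],m[0,1])).round(2),"tilt",m[:2,2].round(4),"F",o["force"].round(1),"T",o["ft_torque"].round(2),o["width"].round(3),o["joints"].round(2))
E
python3 s.py
```

```text
Traceback (most recent call last):
  File "s.py", line 2, in <module>
    o=observe();m=R.from_rotvec(o["ee_rot"]).as_matrix();print(round(o["clock"],2),(o["position"]*1000).round(1),"yaw",np.degrees(np.arctan2(m[1,1],m[0,1])).round(2),"tilt",m[:2,2].round(4),"F",o["force"].round(1),"T",o["ft_torque"].round(2),o["width"].round(3),o["joints"].round(2))
                                                                                                                                                                                                                                                  ^^^^^^^^^^^^^^^^
AttributeError: 'float' object has no attribute 'round'
```

Position is on the axis and yaw is 44°. I'll descend onto the threaded end, stopping just above the tooth ends.

Emit:
drive_tool(
  steps=[
    [1,0,0,-12,0],
    [1,0,0,-15,0],
    [1,0,0,-10,0],
    [1,0,0,-5,0],
    [1,0,0,-4,0],
    [1,0,0,-4,0],
    [1,0,0,-3,0],
    [1,0,0,-2,0],
    [1,0,0,0,0],
    [1,0,0,0,0],
  ],
)

```text
clock: 9.18
position: [0.5942, 0.1692, 0.25]
ee_rot: [1.225, 2.893, 0.0]
force: [-0.7, 0.1, -4.7]
width: 0.452
gripper_force: 54.9
```

```bash
sed -i 's/o\["width"\].round(3)/o["width"]/' s.py; python3 s.py
```

```text
9.18 [594.2 169.2 250. ] yaw 44.11 tilt [0.0003 0.0002] F [-0.7  0.1 -4.7] T [ 0.01 -0.   -0.03] 0.45202423877141645 [-0.92  0.5   0.85  1.61 -0.39  1.22  0.78]
```

Emit:
drive_tool(
  steps=[
    [1,0.5,-1,-3,0],
    [1,0,0,-3,0],
    [1,0,0,-2,0],
    [1,0,0,-1,0],
    [1,0,0,0,0],
    [1,0,0,0,0],
  ],
)

```text
clock: 9.68
position: [0.5944, 0.1684, 0.2405]
ee_rot: [-1.224, -2.893, 0.0]
force: [-0.4, 2.4, -5.8]
width: 0.456
gripper_force: 54.9
```

```bash
python3 s.py
```

```text
9.68 [594.4 168.4 240.5] yaw 44.13 tilt [-0.0006  0.0001] F [-0.4  2.4 -5.8] T [0.38 0.12 0.02] 0.4556391315626709 [-0.91  0.51  0.85  1.62 -0.4   1.2   0.79]
```

Emit:
drive_tool(
  steps=[
    [1,0,0.5,-0.5,0],
    [1,0,0,-0.5,0],
    [1,0,0,-0.5,0],
    [1,0,0,-0.5,0],
    [1,0,0,0,0],
    [1,0,0,0,0],
  ],
)

```text
clock: 10.18
position: [0.5948, 0.1686, 0.2389]
ee_rot: [1.225, 2.893, 0.0]
force: [-0.7, 1.1, -4.4]
width: 0.453
gripper_force: 54.9
```

```bash
python3 s.py
```

```text
10.18 [594.8 168.6 238.9] yaw 44.11 tilt [ 0.0003 -0.    ] F [-0.7  1.1 -4.4] T [ 0.18 -0.03 -0.04] 0.4532373742866575 [-0.91  0.51  0.85  1.62 -0.4   1.2   0.79]
```

Emit:
drive_tool(
  steps=[
    [1,0,0.2,-0.5,0],
    [1,0,0,-0.5,0],
    [1,0,0,-0.5,0],
    [1,0,0,-0.5,0],
    [1,0,0,0,0],
    [1,0,0,0,0],
  ],
)

```text
clock: 10.68
position: [0.5946, 0.1689, 0.2367]
ee_rot: [-1.225, -2.893, 0.0]
force: [0.7, 1.2, -5.5]
width: 0.455
gripper_force: 54.9
```

```bash
python3 s.py
```

```text
10.68 [594.6 168.9 236.7] yaw 44.12 tilt [-0.0001  0.    ] F [ 0.7  1.2 -5.5] T [0.23 0.02 0.  ] 0.4548309876564938 [-0.91  0.51  0.84  1.62 -0.4   1.19  0.79]
```

Emit:
drive_tool(
  steps=[
    [1,0,0.3,-0.5,0],
    [1,0,0,-0.5,0],
    [1,0,0,-0.5,0],
    [1,0,0,-0.5,0],
    [1,0,0,-0.5,0],
    [1,0,0,-0.5,0],
    [1,0,0,0,0],
    [1,0,0,0,0],
  ],
)

```text
clock: 11.35
position: [0.5946, 0.1692, 0.2337]
ee_rot: [-1.225, -2.893, 0.0]
force: [-0.2, 0.8, -5.0]
width: 0.452
gripper_force: 54.9
```

```bash
python3 s.py
```

```text
11.35 [594.6 169.2 233.7] yaw 44.11 tilt [-0.0001 -0.0001] F [-0.2  0.8 -5. ] T [0.16 0.   0.04] 0.4520380847203807 [-0.91  0.51  0.84  1.63 -0.41  1.19  0.79]
```

The underside is about 5 mm below the tooth ends with no added load, so the teeth have meshed. I'll continue down gently.

Emit:
drive_tool(
  steps=[
    [1,0,0.2,-1,0],
    [1,0,0,-1,0],
    [1,0,0,-1,0],
    [1,0,0,-1,0],
    [1,0,0,-1,0],
    [1,0,0,-1,0],
    [1,0,0,-1,0],
    [1,0,0,-1,0],
    [1,0,0,0,0],
    [1,0,0,0,0],
  ],
)

```text
clock: 12.18
position: [0.5946, 0.1693, 0.2257]
ee_rot: [-1.225, -2.893, 0.0]
force: [0.6, -0.3, -5.3]
width: 0.451
gripper_force: 54.9
```

```bash
python3 s.py
```

```text
12.18 [594.6 169.3 225.7] yaw 44.11 tilt [-0.0001 -0.0001] F [ 0.6 -0.3 -5.3] T [-0.03  0.05 -0.07] 0.4508677459273684 [-0.91  0.52  0.84  1.64 -0.41  1.17  0.8 ]
```

Emit:
drive_tool(
  steps=[
    [1,0,0,-1,0],
    [1,0,0,-1,0],
    [1,0,0,-1,0],
    [1,0,0,-1,0],
    [1,0,0,-1,0],
    [1,0,0,-1,0],
    [1,0,0,-1,0],
    [1,0,0,-1,0],
    [1,0,0,-0.5,0],
    [1,0,0,0,0],
    [1,0,0,0,0],
  ],
)

```text
clock: 13.1
position: [0.5946, 0.1693, 0.2173]
ee_rot: [1.225, 2.893, -0.0]
force: [0.2, 0.8, -5.0]
width: 0.457
gripper_force: 54.9
```

```bash
python3 s.py
```

```text
13.1 [594.6 169.3 217.3] yaw 44.11 tilt [-0. -0.] F [ 0.2  0.8 -5. ] T [-0.07  0.05 -0.  ] 0.4567631076521642 [-0.91  0.53  0.83  1.65 -0.42  1.15  0.8 ]
```

Emit:
drive_tool(
  steps=[
    [1,0,0,-0.5,0],
    [1,0,0,-0.5,0],
    [1,0,0,-0.5,0],
    [1,0,0,-0.5,0],
    [1,0,0,-0.3,0],
    [1,0,0,0,0],
  ],
)

```text
clock: 13.6
position: [0.5946, 0.1694, 0.2153]
ee_rot: [-1.225, -2.893, -0.0]
force: [-1.4, 0.5, -1.6]
width: 0.457
gripper_force: 54.9
```

```bash
python3 s.py
```

```text
13.6 [594.6 169.4 215.3] yaw 44.11 tilt [0.0001 0.0003] F [-1.4  0.5 -1.6] T [-0.01  0.36 -0.01] 0.4565544420798888 [-0.9   0.53  0.83  1.65 -0.42  1.15  0.8 ]
```

Contact with the shoulder has begun: force is up 3.5 N at the expected height. A little more.

Emit:
drive_tool(
  steps=[
    [1,0,0,-0.3,0],
    [1,0,0,-0.3,0],
    [1,0,0,-0.2,0],
    [1,0,0,0,0],
  ],
)

```text
clock: 13.93
position: [0.5947, 0.1693, 0.2152]
ee_rot: [1.225, 2.893, 0.001]
force: [-5.1, -0.4, 7.9]
width: 0.457
gripper_force: 54.9
```

```bash
python3 s.py
```

```text
13.93 [594.7 169.3 215.2] yaw 44.11 tilt [0.0004 0.0008] F [-5.1 -0.4  7.9] T [-0.07  1.24  0.  ] 0.4565321241725347 [-0.9   0.53  0.83  1.65 -0.42  1.15  0.8 ]
```

The wheel is home on the shoulder. I'll relieve the press slightly and turn clockwise.

Emit:
drive_tool(
  steps=[
    [1,-0.3,0,0.3,-0.02],
    [1,0,0,0,-0.04],
    [1,0,0,0,-0.05],
    [1,0,0,0,-0.05],
    [1,0,0,0,-0.05],
    [1,0,0,0,-0.05],
    [1,0,0,0,-0.05],
    [1,0,0,0,-0.05],
  ],
  grip_force=60,
)

```text
clock: 14.6
position: [0.5953, 0.1701, 0.2153]
ee_rot: [1.724, 2.625, 0.003]
force: [1.7, 1.2, 2.2]
width: 0.454
gripper_force: 60.0
```

```bash
python3 s.py
```

```text
14.6 [595.3 170.1 215.3] yaw 23.41 tilt [0.0024 0.0009] F [1.7 1.2 2.2] T [ 0.3  -0.09  0.49] 0.4536825628465103 [-0.96  0.56  0.93  1.66 -0.48  1.17  0.5 ]
```

Torque is 0.49 N m, so the spindle is turning. Continuing.

Emit:
drive_tool(
  steps=[
    [1,0,0,0,-0.04],
    [1,0,0,0,-0.04],
    [1,0,0,0,-0.04],
    [1,0,0,0,-0.03],
  ],
)

```text
clock: 14.93
position: [0.5956, 0.1703, 0.2153]
ee_rot: [1.915, 2.488, 0.004]
force: [2.2, 2.4, 2.1]
width: 0.455
gripper_force: 60.0
```

```bash
python3 s.py
```

```text
14.93 [595.6 170.3 215.3] yaw 14.84 tilt [0.003  0.0009] F [2.2 2.4 2.1] T [ 0.45 -0.58  0.49] 0.45459756436167875 [-0.98  0.58  0.97  1.66 -0.51  1.18  0.38]
```

Emit:
drive_tool(
  steps=[
    [1,0,0,0,-0.03],
    [1,0,0,0,-0.02],
    [1,0,0,0,-0.02],
    [1,0,0,0,-0.01],
  ],
)

```text
clock: 15.27
position: [0.5958, 0.1703, 0.2153]
ee_rot: [2.012, 2.41, 0.005]
force: [4.1, 3.2, 3.1]
width: 0.449
gripper_force: 60.0
```

```bash
python3 s.py
```

```text
15.27 [595.8 170.3 215.3] yaw 10.28 tilt [0.0034 0.001 ] F [4.1 3.2 3.1] T [ 0.71 -0.98  0.53] 0.4490712142930751 [-0.99  0.58  0.99  1.66 -0.52  1.19  0.31]
```

Emit:
drive_tool(
  steps=[
    [1,0,0,0,-0.02],
    [1,0,0,0,-0.02],
    [1,0,0,0,-0.01],
  ],
)

```text
clock: 15.52
position: [0.5959, 0.1703, 0.2153]
ee_rot: [2.072, 2.359, 0.005]
force: [6.0, 4.7, 2.5]
width: 0.45
gripper_force: 60.0
```

```bash
python3 s.py
```

```text
15.52 [595.9 170.3 215.3] yaw 7.41 tilt [0.0035 0.001 ] F [6.  4.7 2.5] T [ 0.77 -1.02  0.5 ] 0.4500816111704897 [-0.99  0.59  1.01  1.66 -0.53  1.19  0.27]
```

Emit:
drive_tool(
  steps=[
    [1,0.4,0.3,0,-0.02],
    [1,0,0,0,-0.02],
    [1,0,0,0,-0.02],
  ],
)

```text
clock: 15.77
position: [0.5961, 0.1703, 0.2153]
ee_rot: [2.142, 2.296, 0.004]
force: [4.5, 3.3, 3.2]
width: 0.455
gripper_force: 60.0
```

```bash
python3 s.py
```

```text
15.77 [596.1 170.3 215.3] yaw 3.95 tilt [0.003  0.0009] F [4.5 3.3 3.2] T [ 0.68 -1.02  0.48] 0.45490148526095014 [-1.    0.6   1.02  1.66 -0.54  1.2   0.22]
```

Emit:
drive_tool(
  steps=[
    [1,0,0,0,-0.02],
    [1,0,0,0,-0.02],
    [1,0,0,0,-0.01],
  ],
)

```text
clock: 16.02
position: [0.5962, 0.1703, 0.2153]
ee_rot: [2.199, 2.241, 0.004]
force: [6.1, 3.6, 2.8]
width: 0.452
gripper_force: 60.0
```

```bash
python3 s.py
```

```text
16.02 [596.2 170.3 215.3] yaw 1.08 tilt [0.0033 0.0008] F [6.1 3.6 2.8] T [ 0.64 -1.14  0.56] 0.4516696287336135 [-1.01  0.6   1.04  1.66 -0.55  1.2   0.18]
```

Emit:
drive_tool(
  steps=[
    [1,0.3,0.3,0,-0.02],
    [1,0,0,0,-0.02],
    [1,0,0,0,-0.01],
  ],
)

```text
clock: 16.27
position: [0.5963, 0.1703, 0.2153]
ee_rot: [2.255, 2.185, 0.004]
force: [4.9, 3.5, 2.8]
width: 0.45
gripper_force: 60.0
```

```bash
python3 s.py
```

```text
16.27 [596.3 170.3 215.3] yaw -1.81 tilt [0.003  0.0005] F [4.9 3.5 2.8] T [ 0.58 -1.03  0.52] 0.44998343245119393 [-1.01  0.61  1.05  1.66 -0.56  1.21  0.14]
```

Emit:
drive_tool(
  steps=[
    [1,0,0,0,-0.02],
    [1,0,0,0,-0.01],
    [1,0,0,0,-0.01],
  ],
)

```text
clock: 16.52
position: [0.5964, 0.1703, 0.2153]
ee_rot: [2.298, 2.14, 0.004]
force: [5.6, 3.0, 3.1]
width: 0.453
gripper_force: 60.0
```

```bash
python3 s.py
```

```text
16.52 [596.4 170.3 215.3] yaw -4.07 tilt [0.0031 0.0005] F [5.6 3.  3.1] T [ 0.57 -1.14  0.54] 0.4531936375555758 [-1.02  0.62  1.06  1.66 -0.57  1.21  0.1 ]
```

Emit:
drive_tool(
  steps=[
    [1,0.2,0,0,-0.02],
    [1,0,0,0,-0.01],
    [1,0,0,0,-0.01],
  ],
)

```text
clock: 16.77
position: [0.5965, 0.1704, 0.2153]
ee_rot: [2.34, 2.094, 0.004]
force: [5.5, 2.5, 3.9]
width: 0.453
gripper_force: 60.0
```

```bash
python3 s.py
```

```text
16.77 [596.5 170.4 215.3] yaw -6.36 tilt [0.0029 0.0005] F [5.5 2.5 3.9] T [ 0.58 -1.05  0.55] 0.4532226626552851 [-1.02  0.62  1.07  1.66 -0.58  1.21  0.07]
```

Emit:
drive_tool(
  steps=[
    [1,0,0,0,-0.02],
    [1,0,0,0,-0.01],
    [1,0,0,0,-0.01],
  ],
)

```text
clock: 17.02
position: [0.5966, 0.1704, 0.2153]
ee_rot: [2.381, 2.047, 0.004]
force: [5.3, 2.8, 3.5]
width: 0.454
gripper_force: 60.0
```

```bash
python3 s.py
```

```text
17.02 [596.6 170.4 215.3] yaw -8.65 tilt [0.0031 0.0005] F [5.3 2.8 3.5] T [ 0.53 -1.17  0.49] 0.4540863496436363 [-1.03  0.63  1.08  1.66 -0.58  1.22  0.04]
```

Emit:
drive_tool(
  steps=[
    [1,0,0,0,-0.02],
    [1,0,0,0,-0.01],
    [1,0,0,0,-0.01],
  ],
)

```text
clock: 17.27
position: [0.5967, 0.1703, 0.2153]
ee_rot: [2.422, 1.998, 0.004]
force: [5.4, 3.1, 2.3]
width: 0.453
gripper_force: 60.0
```

```bash
python3 s.py
```

```text
17.27 [596.7 170.3 215.3] yaw -10.94 tilt [0.0034 0.0004] F [5.4 3.1 2.3] T [ 0.53 -1.24  0.48] 0.4527667162872834 [-1.03  0.63  1.09  1.66 -0.59  1.22  0.01]
```

Emit:
drive_tool(
  steps=[
    [1,0,0,0,-0.01],
    [1,0,0,0,-0.01],
    [1,0,0,0,-0.01],
  ],
)

```text
clock: 17.52
position: [0.5968, 0.1703, 0.2153]
ee_rot: [2.451, 1.962, 0.005]
force: [6.1, 2.7, 2.9]
width: 0.451
gripper_force: 60.0
```

```bash
python3 s.py
```

```text
17.52 [596.8 170.3 215.3] yaw -12.66 tilt [0.0035 0.0004] F [6.1 2.7 2.9] T [ 0.47 -1.28  0.53] 0.45143214324461256 [-1.03  0.63  1.1   1.66 -0.6   1.22 -0.02]
```

Emit:
drive_tool(
  steps=[
    [1,0,0,0,-0.01],
    [1,0,0,0,-0.01],
    [1,0,0,0,-0.01],
  ],
)

```text
clock: 17.77
position: [0.5969, 0.1703, 0.2153]
ee_rot: [2.48, 1.925, 0.005]
force: [6.0, 2.6, 2.0]
width: 0.455
gripper_force: 60.0
```

```bash
python3 s.py
```

```text
17.77 [596.9 170.3 215.3] yaw -14.38 tilt [0.0037 0.0004] F [6.  2.6 2. ] T [ 0.55 -1.38  0.57] 0.45483995616528383 [-1.04  0.64  1.11  1.66 -0.6   1.23 -0.04]
```

Emit:
drive_tool(
  steps=[
    [1,0,0,0,-0.01],
    [1,0,0,0,-0.01],
    [1,0,0,0,-0.01],
  ],
)

```text
clock: 18.02
position: [0.5969, 0.1703, 0.2153]
ee_rot: [2.509, 1.888, 0.005]
force: [7.5, 2.8, 1.2]
width: 0.454
gripper_force: 60.1
```

```bash
python3 s.py
```

```text
18.02 [596.9 170.3 215.3] yaw -16.08 tilt [0.0037 0.0002] F [7.5 2.8 1.2] T [ 0.47 -1.38  0.8 ] 0.4540139539765445 [-1.04  0.64  1.12  1.66 -0.61  1.23 -0.07]
```

Torque has risen to 0.8 N m at the expected end of travel. One small nudge will confirm the hard stop.

Emit:
drive_tool(
  steps=[
    [1,0,0,0,-0.008],
    [1,0,0,0,-0.004],
  ],
)

```text
clock: 18.18
position: [0.5969, 0.1703, 0.2153]
ee_rot: [2.519, 1.873, 0.005]
force: [6.6, 3.0, 2.7]
width: 0.456
gripper_force: 60.1
```

```bash
python3 s.py
```

```text
18.18 [596.9 170.3 215.3] yaw -16.73 tilt [ 0.0038 -0.    ] F [6.6 3.  2.7] T [ 0.41 -1.45  1.04] 0.4560915653004355 [-1.04  0.64  1.12  1.66 -0.61  1.23 -0.08]
```

That is a firm stop at 1.04 N m, so the valve is shut. I'll unload, release and lift away.

Emit:
drive_tool(
  steps=[
    [1,0.2,0.1,0,0.015],
    [1,0,0,0,0.01],
    [0.8,0,0,0,0],
    [0.6,0,0,0,0],
    [0.4,0,0,0,0],
    [0.3,0,0,0,0],
    [0.3,0,0,0,0],
    [0.3,0,0,0,0],
    [0.3,0,0,0,0],
    [0.3,0,0,2,0],
    [0.3,0,0,5,0],
    [0.3,0,0,10,0],
    [0.3,0,0,20,0],
    [0.3,0,0,30,0],
    [0.3,0,0,30,0],
    [0.3,0,0,20,0],
    [0.3,0,0,10,0],
    [0.3,0,0,0,0],
    [0.3,0,0,0,0],
  ],
)

```text
clock: 19.77
position: [0.5953, 0.1701, 0.3413]
ee_rot: [-2.497, -1.906, -0.0]
force: [0.2, 0.4, -0.3]
width: 0.705
gripper_force: 0.0
```

```bash
python3 s.py
python3 - <<'E'
from h import *
W=get_image("wrist");S=get_image("scene")
cv2.imwrite("pics/end.png",np.hstack([cv2.resize(W["image"],(400,250)),cv2.resize(S["image"][120:270,270:430],(400,375))[:250]])[:,:,::-1])
E
```

```text
19.77 [595.3 170.1 341.3] yaw -15.29 tilt [0.0001 0.0004] F [ 0.2  0.4 -0.3] T [-0.1   0.07 -0.02] 0.7045322168470357 [-1.06  0.55  1.19  1.46 -0.51  1.47 -0.14]
```

View pics/end.png

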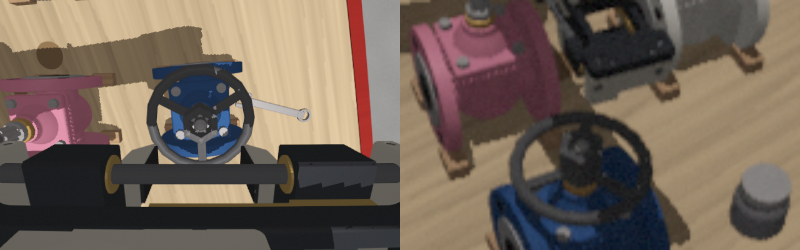

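The final view shows the wheel level and home on the blue valve's spindle, the gripper clear of it, and the wrench and tin undisturbed. Handing in.

```bash
python3 -c "
from cell import arm
print(arm.sign_off())"
```

```text
the job is handed in; nothing more can be done
None
```

The handwheel is on the blue valve's spindle, fully home on the shoulder, and turned clockwise to a firm stop (about 1.0 N m), then released; the job is handed in at about 20 s, with the nut, wrench, brush and tin not touched.

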